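# Set the sinker mould frame's top plate from a good casting, slack taken out downwards

## Robot

A 7-joint arm with a two-finger parallel gripper is mounted at the origin on the work surface. World frame = base frame: x ahead of the robot, y to its left, z up, the work surface at z = 0. Lengths are in m, angles in rad, forces in N, time in s.
With the tool pointing down it reaches from about 0.4 to 0.85 m from the base axis. Payload 10.4 kg.
Tool frame: the origin (TCP) lies midway between the tips of the shut fingers; the grasp point (between the pads) lies 19 mm behind it; z points along the fingers, x is the direction in which the jaws open and shut, and the axes are right-handed (so a half turn about z gives the same grasp; the last joint's range is limited). The gripper opens to 85 mm and grips with 20 to 120 N. Pads are 22 mm wide; open, the fingers measure 114 mm over their backs; the gripper's body (76 mm by 85 mm) begins 54 mm behind the grasp point. The pads swing forward as they close: fully open they stand 13 mm farther back than shut.
Start: joints at [-0.023, 0.332, -0.065, 1.46, 0.022, 1.35, -0.088], TCP at [0.625, 0, 0.202] pointing down, gripper open.
Joint ranges: [-2.6, 2.6], [-0.5, 2.12], [-1.47, 1.34], [0.16, 2.42], [-1.27, 4.41], [0.06, 2.06], [-2.6, 2.6]. Speed limits (rad/s): [2.22, 2.22, 2.79, 2.79, 3.14, 3.14, 3.14].

## Interface

Orientations are given as a unit quaternion [x, y, z, w].
In Python, from workcell import manip, cams gives the robot as it stands.
- The arm moves only by the tool move_arm, never from a script. Its argument "moves" is a list of rows, each a list of 7 numbers: the turn, a rotation vector about the tool's x, y, z in degrees, then the shift along the tool's x, y, z in m, then the finger opening in m, from 0 to 0.0854. A call has 1 to 10 rows; each row is the pose to reach, as a shift and turn from the pose commanded when the call began, along the tool's axes at that moment; what a row does not reach only later rows make up. A row lasts 1/10 s, in which the tool goes at most 50 mm and 8.59 degrees, less where a joint would pass 70% of its speed; a pose out of reach is approached as far as the arm can. A call with a gripper value outside its range is refused whole. The fingers move at their own pace and stop on an object; "grip_force" is the grip in N (left out, the last holds). Time passes only in rows, so rows that repeat a pose let the fingers close. It gives the time, the measured TCP pose, the force and the opening at its end, in the units of the state.
- manip.get_obs(): the state, without advancing time (a new reading comes with each control period).
- cams.camera(name): name is "scene" or "side" or "wrist"; returns the picture (400x640x3 uint8, red, green, blue); there is no depth.
- cams.camera_params(name): a dict with "fx", "fy", "cx", "cy" (pixels), "xyz" and "rotation" of the camera in the world. Camera axes: x right, y up, looking along -z (the intrinsics and any distortion apply to the point x, -y, -z); pixel columns grow to the right and rows downward; lengths in m; the calibration is good to about 2 mm. A picture is of the moment at which its call begins: read the wrist's pose just before it. camera_params takes no time and is no camera call; for the wrist camera it gives the pose at the moment of the call.
- manip.hand_in(): hands the job in, once; it reports no verdict.
The state is a dict: "clock": time; "joint_pos": joint angles; "joint_velocities": joint speeds; "tau": joint torques, N m; "position": TCP position; "ee_rot": TCP orientation; "ft_force": force on the tool from outside, world axes, zero at the start; "torque": the same for the moment, N m; "grip_width": opening from 0.0 (shut) to 1.0 (fully open).
Only numpy, scipy, OpenCV 4.12 (cv2) and the standard library are available. Lean on these libraries where they do the work, as an engineer would, in place of code of your own. Each camera call takes 0.05 s, during which the arm holds its last target. There are 200 camera calls.

## Task

Wind the handwheel of the yellow mould frame clockwise until its top plate comes down and just touches the lead sinker standing under it, gently, since lead marks easily. Then set the plate a quarter turn of the wheel (6 mm) above that touch, for the pouring head: the screw is worn and slack, so wind up well past the setting first and come back down onto it, stopping on the downward turn so that the plate cannot lift. Let go of the wheel, and leave the sinkers, crucible and pan where they stand.

Things in the scene. Friction and masses are not known exactly. Their poses are not given: they have to be found in the camera images.
- frame: the mould frame, bolted down: yellow steel base 150 x 190 x 20 mm, two upright steel columns 75 mm either side of the middle along its y, a yellow crosshead (top 178 mm over the bench), and the handwheel lying flat on top of it. Origin: middle of its underside, on the wheel's axis; z up, x and y along its sides. Only the wheel's handle stands higher than 216 mm over the bench
- wheel_axis (a point): point on the handwheel's upright axis, 240 mm over the bench (as high as the middle of the handle); nothing solid is there. The dark steel handwheel is 104 mm across, its rim's top 212 mm over the bench. Clockwise seen from above lowers the plate, 24 mm a full turn; counter-clockwise raises it. The wheel stays where it is left
- dial_index (a point): tip of the fixed steel index tongue at the frame's -x side, 68 mm from the wheel's axis, 195 mm over the bench. The aluminium dial plate, 128 mm across, turns with the wheel past it: 24 black ticks, one every 15 degrees (1 mm of plate travel), a long one every quarter turn, one of these under the handle
- handle_mid (a point): middle of the wheel's crank handle: an upright wooden cylinder 20 mm thick, from 213 to 265 mm over the bench, 45 mm from the wheel's axis, the only thing standing up from the wheel. It revolves freely on its spindle, so the hand need not turn as it carries it round
- handle: the same crank handle; origin at the middle of its foot. Driving the screw either way takes about 2.7 N along the circle at the handle, crossing the play about 0.5 N; once the plate bears on the sinker each newton more at the handle is about 12 N on the sinker
- handwheel (a joint): free play of the wheel on the worn screw (rad): 0 when the wheel bears for lowering (clockwise), 0.35 when it bears for raising; between these the wheel turns and the plate does not move. It is not the wheel's angle
- plate: the steel top plate, 75 x 190 x 14 mm, that slides up and down on the two columns. Origin: middle of its flat underside. It has 9 to 20 mm of air over the sinker at the start and can rise to 23 mm
- plate_face (a point): middle of the underside of the top plate, straight over the sinker; axes as the frame's
- sinker: the barrel-shaped lead sinker that is the pattern: 60 mm tall, 41 mm across the belly, 26 mm across its flat ends, upright on the frame's square steel seat (32 mm over the bench). Loose, about 0.65 kg. Origin: middle of its underside. Its end is marked by a load over 50 N, 4.2 N more at the handle than the running drag; seat, sinker and screw give about 0.4 mm per 100 N
- sinker_top (a point): middle of the flat top end of that sinker, 60 mm above its origin; z along its length
- spare1: another sinker of the same size, upright on the bench beside the frame, to be left alone. Origin: middle of its underside
- spare2: a third such sinker, upright on the bench, to be left alone. Origin: middle of its underside
- crucible: fired clay crucible, 88 mm across the rim, 95 mm tall, open, to be left alone. Origin: middle of its underside
- pan: copper pan, 140 mm across, 50 mm deep, with an iron handle 100 mm long towards its -x, to be left alone. Origin: middle of its underside

How it is judged:
On the way, in this order (a step that is already met when the one before it is completed fails the run):
1. the plate has been brought down to touch the sinker (over 5 N on it) (contact force between plate and sinker above 5 N), for 0.1 s.
2. the plate has been wound up past the setting, over 7 mm above the sinker (z of plate_face in the frame of sinker_top above 0.007 m), for 0.1 s.
At the end, for the whole second after the job is handed in: the plate stands at rest 6 mm above the sinker's top, within 0.5 mm, with the wheel's play taken up in the lowering direction (within 0.08 rad), the wheel let go, and the sinker upright within 6 mm of where it stood (z of plate_face in the frame of sinker_top between 0.0055 and 0.0065 m and value of joint handwheel below 0.08 rad and linear speed of plate below 0.002 m/s and angle between sinker's own z axis and vertical below 0.05 rad and distance of sinker from where it was at the start of the episode below 0.006 m); the robot touches nothing.
It fails at once if the sinker is marked: more than 50 N between plate and sinker (contact force between plate and sinker above 50 N).
It fails at once if the sinker under the plate is knocked or tipped (distance of sinker from where it was at the start of the episode above 0.012 m or angle between sinker's own z axis and vertical above 0.15 rad).
It fails at once if a spare sinker, the crucible or the pan is moved more than 20 mm (distance of any of spare1, spare2, crucible, pan from where it was at the start of the episode above 0.02 m).
It also fails if it takes over 72 s, if anything falls off the work surface, if the arm or the gripper's body presses on something with over 40 N, if the wrist force passes 120 N, or if a joint passes its speed limit or range.

## Working session

There is one attempt and no reset: what is moved stays moved. The work goes in short steps, Python scripts to look and compute and a tool call to move; the robot and the scene stay as the last step left them, time stands still between calls to the robot, and variables do not carry over. Pictures are saved under pics/ and viewed, about 8 in all and at most 12, crops included, and the job is handed in when it is done.

Besides the shell and the picture viewer there is one more tool, called after "Call:" as name(argument=value, ...) on one line, values as JSON. move_arm: Moves the arm, as the interface text tells. Its arguments: {"type":"object","properties":{"moves":{"type":"array","items":{"type":"array","items":{"type":"number"}}},"grip_force":{"type":"number"}},"required":["moves"]}

```bash
ls; mkdir -p pics
python3 - <<'E'
from workcell import manip, cams
import cv2,numpy as np
print(manip.get_obs())
ims=[]
for n in ["scene","side"]:
    im=cams.camera(n); cv2.imwrite(f"pics/{n}0.png",im[:,:,::-1]); p=cams.camera_params(n); print(n,p)
print(cams.camera_params("wrist"))
cv2.imwrite("pics/wrist0.png",cams.camera("wrist")[:,:,::-1])
E
```

```text
pics
{'clock': 0.0, 'joint_pos': array([-0.02258456,  0.3328714 , -0.06468989,  1.46096196,  0.02157437,
        1.34990894, -0.08855145]), 'joint_velocities': array([-7.07700595e-04,  2.72193910e-04,  1.23116527e-03,  2.73552838e-04,
       -1.54317451e-03, -5.54917694e-05,  6.70755803e-04]), 'tau': array([ 4.98105128e-04, -6.25449800e+01,  4.97091911e-02, -3.91610491e+01,
        1.63588714e-02,  9.83294769e-03, -6.01235030e-06]), 'position': array([ 6.24568360e-01, -1.48753311e-05,  2.01106375e-01]), 'ee_rot': array([ 9.99999735e-01, -3.03266669e-05, -7.27309925e-04,  2.36086120e-05]), 'ft_force': array([ 0.81935254, -0.40240548, -0.34855246]), 'torque': array([-0.01186442, -0.02469587, -0.02598556]), 'grip_width': 1.0007462876718598}
scene {'fx': 438.3171394840347, 'fy': 438.3171394840347, 'cx': 314.50563889936217, 'cy': 199.6801355001622, 'xyz': array([1.41086687, 0.33162978, 0.78108962]), 'rotation': array([0.27255502, 0.39334766, 0.70852514, 0.51863621])}
side {'fx': 388.3331822239261, 'fy': 388.3331822239261, 'cx': 318.7040320170676, 'cy': 199.20675904896703, 'xyz': array([ 0.02536836, -0.84745999,  0.78365018]), 'rotation': array([ 0.45833068, -0.12439893, -0.21076785,  0.85442075])}
{'fx': 312.6580616170723, 'fy': 312.6580616170723, 'cx': 310.4122396131028, 'cy': 202.59743636928994, 'xyz': array([0.62315024, 0.08164608, 0.37324395]), 'rotation': array([-1.59577255e-01,  5.47550027e-04,  4.37632720e-04,  9.87185195e-01])}
```

View pics/scene0.png

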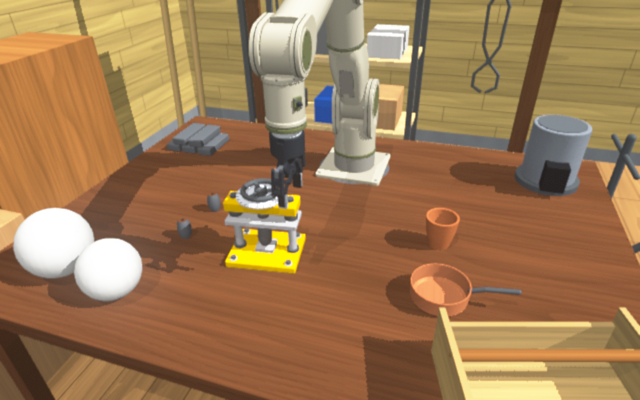

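View pics/side0.png

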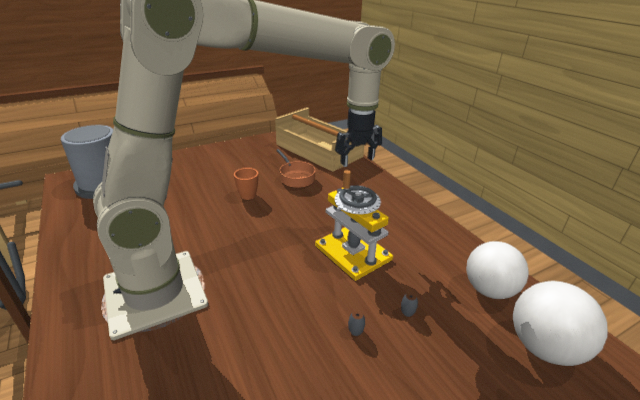

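The scene view shows the frame around (265,230) with the wheel near (263,191). In the side view the wheel is at about (358,199), with the wooden handle at (347,178) next to the gripper.

```bash
cat > h.py <<'E'
import numpy as np, cv2
from scipy.spatial.transform import Rotation as R
from workcell import manip, cams
def ray(p,u,v):
    d=R.from_quat(p["rotation"]).apply([(u-p["cx"])/p["fx"],-(v-p["cy"])/p["fy"],-1]); return np.array(p["xyz"]),d
def onz(p,u,v,z):
    o,d=ray(p,u,v); return o+d*(z-o[2])/d[2]
def proj(p,X):
    c=R.from_quat(p["rotation"]).inv().apply(np.array(X)-p["xyz"]); return p["cx"]-p["fx"]*c[0]/c[2], p["cy"]+p["fy"]*c[1]/c[2]
E
python3 - <<'E'
from h import *
for n,w,hd in [("scene",(263,191),None),("side",(358,199),(347,178))]:
    p=cams.camera_params(n); print(n,onz(p,*w,.208), hd and onz(p,*hd,.24))
    im=cv2.imread(f"pics/{n}0.png"); hsv=cv2.cvtColor(im,cv2.COLOR_BGR2HSV)
    m=cv2.inRange(hsv,(22,200,150),(32,255,255)); k,l,s,c=cv2.connectedComponentsWithStats(m)
    for i in range(1,k):
        if s[i,4]>100: print(s[i],c[i])
p=cams.camera_params("wrist")
a=cv2.imread("pics/side0.png")[140:290,290:430]; b=cv2.imread("pics/wrist0.png")
a=cv2.resize(a,(373,400),interpolation=cv2.INTER_CUBIC)
cv2.imwrite("pics/c1.png",cv2.resize(np.hstack([b[:, 100:520],a]),None,fx=1,fy=1))
E
```

```text
scene [ 0.5692897  -0.09508287  0.208     ] None
[223 195  77  21 591] [263.1641286  207.15566836]
[ 225  229   80   44 1774] [265.80101466 254.19391206]
side [ 0.54674161 -0.12798733  0.208     ] [ 0.54896674 -0.06422903  0.24      ]
[352 210  36  22 297] [373.92929293 220.08417508]
[ 315  227   78   53 1244] [351.57395498 254.5988746 ]
```

View pics/c1.png

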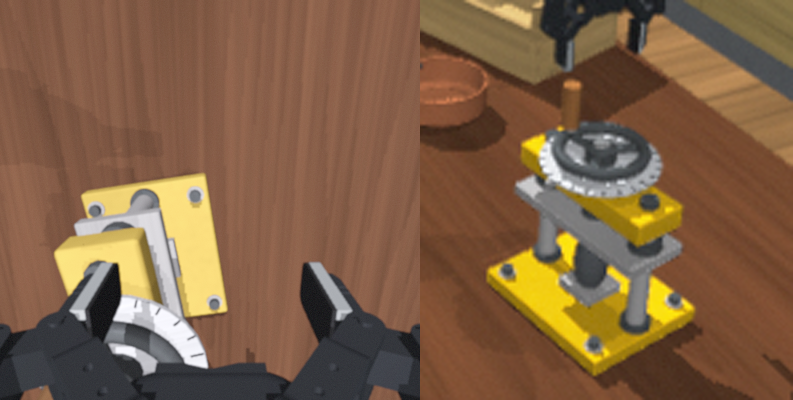

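The crop shows the dial ellipse near side pixel (358,197) and the handle at (347,179). The wrist view shows the base and part of the dial, with the fingers covering some of it. I'll raise the arm clear and look down on the wheel.

Call:
move_arm(moves=[[0,0,0,0,0,-0.05,0.085],[0,0,0,0,0,-0.1,0.085],[0,0,0,0,0,-0.15,0.085],[0,0,0,-0.02,0.04,-0.15,0.085],[0,0,0,-0.04,0.08,-0.15,0.085],[0,0,0,-0.06,0.12,-0.15,0.085],[0,0,0,-0.06,0.12,-0.15,0.085],[0,0,0,-0.06,0.12,-0.15,0.085]])

```text
clock: 0.95
position: [0.5646, -0.121, 0.352]
ee_rot: [1.0, -0.001, 0.0, -0.0]
ft_force: [-0.4, 0.3, -0.5]
grip_width: 0.999
```

```bash
cat > snap.py <<'E'
from h import *
import sys,json
t=sys.argv[1]
print(manip.get_obs()["position"])
for n in sys.argv[2:]:
    p=cams.camera_params(n); im=cams.camera(n); cv2.imwrite(f"pics/{n}{t}.png",im[:,:,::-1])
    json.dump({k:np.array(v).tolist() for k,v in p.items()},open(f"pics/{n}{t}.json","w"))
E
python3 snap.py 1 wrist side scene
```

```text
[ 0.5645596  -0.12098448  0.35201178]
```

View pics/wrist1.png

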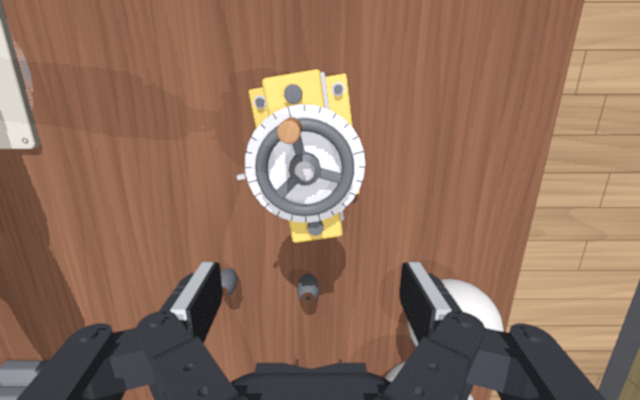

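The wrist view shows the dial centred near (305,164), the handle at (289,131), and the index tongue at (241,178). Next I'll fit these precisely.

Run:
```python
from h import *
import json
p=json.load(open("pics/wrist1.json")); im=cv2.imread("pics/wrist1.png"); hsv=cv2.cvtColor(im,cv2.COLOR_BGR2HSV)
# dial bright, low saturation
m=cv2.inRange(hsv,(0,0,150),(180,60,255)); m[:90]=0;m[235:]=0;m[:,:235]=0;m[:,375:]=0
m=cv2.morphologyEx(m,cv2.MORPH_OPEN,np.ones((5,5)))
c=np.vstack(cv2.findContours(m,cv2.RETR_EXTERNAL,cv2.CHAIN_APPROX_NONE)[0]); h=cv2.convexHull(c)
w=np.array([onz(p,*q[0],.197)[:2] for q in h],np.float32)
print("dial ell",cv2.fitEllipse(w.reshape(-1,1,2)), cv2.minEnclosingCircle(w.reshape(-1,1,2)))
dk=cv2.inRange(hsv,(0,0,0),(180,255,110)); 
o=cv2.inRange(hsv,(5,100,100),(18,255,255)); o[:110]=0;o[150:]=0;o[:,:272]=0;o[:,306:]=0
print(im[130,289],hsv[130,289]);c=max(cv2.findContours(o,cv2.RETR_EXTERNAL,cv2.CHAIN_APPROX_NONE)[0],key=cv2.contourArea)
(u,v),r=cv2.minEnclosingCircle(c);print("handle",u,v,r,cv2.boundingRect(c),onz(p,u,v,.265),onz(p,u,v,.24))
y=cv2.inRange(hsv,(22,120,120),(34,255,255)); y[:, :230]=0;y[:,370:]=0
c=np.vstack(cv2.findContours(y,cv2.RETR_EXTERNAL,cv2.CHAIN_APPROX_NONE)[0])
for q in [(241,178),(338,90),(260,103),(293,93),(315,227)]: print(q,onz(p,*q,.19))
for n,q in [("side",(347,179.4)),("side",(347,170.7))]:
    s=cams.camera_params(n); print(onz(s,*q,.24),onz(s,*q,.265))
crop=im[60:260,225:385]; a=cv2.resize(crop,(480,600),interpolation=cv2.INTER_CUBIC)
s=cv2.imread("pics/side1.png")
k=cv2.resize(s[160:290,300:400],(300,390),interpolation=cv2.INTER_CUBIC)
out=np.zeros((600,780,3),np.uint8); out[:,:480]=a; out[:390,480:]=k; cv2.imwrite("pics/c2.png",out)
```

```text
dial ell ((0.55504310131073, -0.10771729052066803), (0.12617313861846924, 0.13387589156627655), 93.4999771118164) ((0.5519267916679382, -0.10802192240953445), 0.06921462714672089)
[132 177 225] [ 15 105 225]
handle 288.993896484375 129.52134704589844 13.106051445007324 (278, 118, 23, 25) [ 0.54570945 -0.06292374  0.265     ] [ 0.5440374  -0.06519708  0.24      ]
(241, 178) [ 0.48682993 -0.12165613  0.19      ]
(338, 90) [ 0.59087989 -0.03096782  0.19      ]
(260, 103) [ 0.51178819 -0.04329148  0.19      ]
(293, 93) [ 0.54557126 -0.03373889  0.19      ]
(315, 227) [ 0.56818632 -0.17994917  0.19      ]
[ 0.5448869  -0.07080873  0.24      ] [ 0.52099661 -0.10652339  0.265     ]
[ 0.5710594  -0.02859937  0.24      ] [ 0.54596555 -0.06625504  0.265     ]
```

View pics/c2.png

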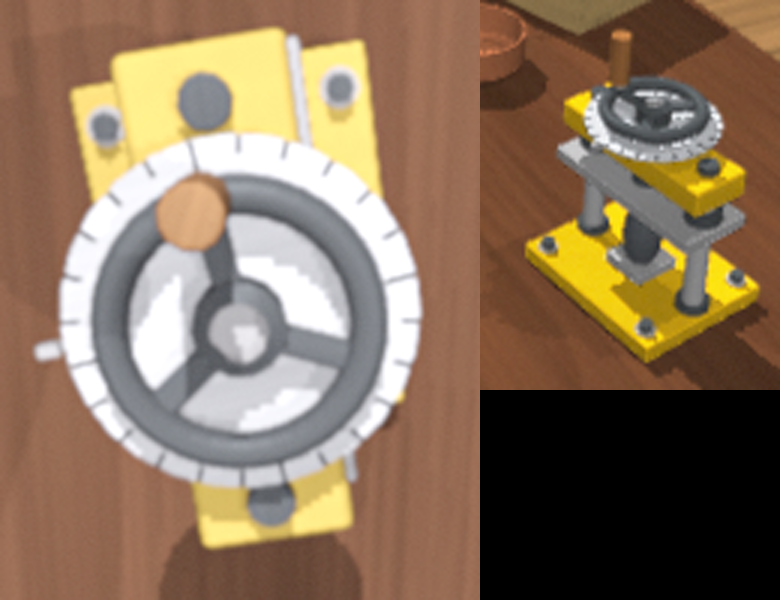

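Fit results agree with the given sizes:
- **Axis:** about (0.5555, -0.1075).
- **Handle:** (0.5457, -0.063), radius 45.7 mm against the given 45.
- **Bolts:** 148 mm apart.
- **Frame yaw:** about 8.8°.

I'll grip the handle with the jaws along the tangent.

Call:
move_arm(moves=[[0,0,0,-0.01,-0.03,0,0.06],[0,0,0,-0.019,-0.058,0,0.06],[0,0,0,-0.019,-0.058,0.03,0.06],[0,0,0,-0.019,-0.058,0.07,0.06],[0,0,0,-0.019,-0.058,0.1,0.06],[0,0,0,-0.019,-0.058,0.123,0.06],[0,0,0,-0.019,-0.058,0.123,0.06],[0,0,0,-0.019,-0.058,0.123,0.06]], grip_force=30)

```text
clock: 1.9
position: [0.5463, -0.0611, 0.2295]
ee_rot: [1.0, 0.001, -0.0, -0.0]
ft_force: [-0.3, -0.2, 1.9]
grip_width: 0.707
```

Call:
move_arm(moves=[[0,0,0,0,0,0,0.04],[0,0,0,0,0,0,0.015],[0,0,0,0,0,0,0.01],[0,0,0,0,0,0,0.01],[0,0,0,0,0,0,0.01],[0,0,0,0,0,0,0.01],[0,0,0,0,0,0,0.01]], grip_force=30)

```text
clock: 2.6
position: [0.5466, -0.0618, 0.2299]
ee_rot: [1.0, 0.0, 0.001, -0.0]
ft_force: [-0.1, 0.3, 6.1]
grip_width: 0.208
```

```bash
python3 snap.py 2 side wrist
python3 - <<'E'
from h import *
a=cv2.imread("pics/side2.png")[120:290,280:430]; b=cv2.imread("pics/wrist2.png")
cv2.imwrite("pics/c3.png",np.hstack([b[:,110:510],cv2.resize(a,(353,400),interpolation=cv2.INTER_CUBIC)]))
E
```

```text
[ 0.54656908 -0.06177246  0.22992612]
```

View pics/c3.png

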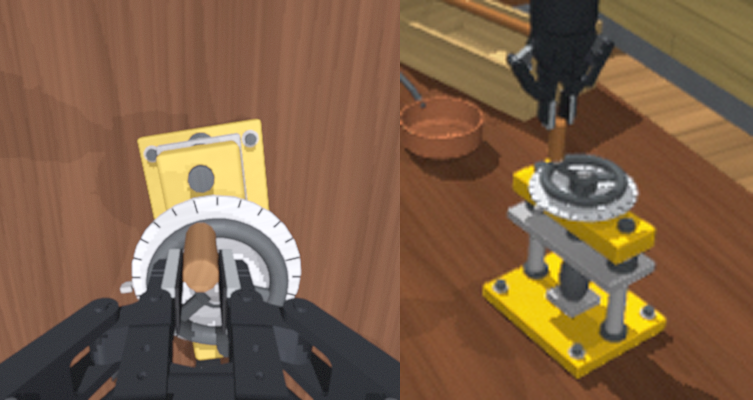

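Run:
```python
from h import *
import json
for n,k in [("side",(353/150,400/170,280,120,400)),("wrist",(1,1,110,0,0))]:
    p=json.load(open(f"pics/{n}2.json"))
    for X in [(.5460,-.063,.213),(.546,-.063,.265),(.5466,-.0618,.23),(.5555,-.1075,.212)]:
        u,v=proj(p,X); print(n,X,(u-k[2])*k[0]+k[4],(v-k[3])*k[1])
```

```text
side (0.546, -0.063, 0.213) 553.6982710176271 156.01586470411021
side (0.546, -0.063, 0.265) 556.2309530007357 118.07111848100129
side (0.5466, -0.0618, 0.23) 554.412103566693 143.2555707185734
side (0.5555, -0.1075, 0.212) 580.5005964185596 172.59964393758483
wrist (0.546, -0.063, 0.213) 201.98108880162096 231.69851032392594
wrist (0.546, -0.063, 0.265) 202.67983215377234 273.6873099114735
wrist (0.5466, -0.0618, 0.23) 203.16749495166601 241.2130324376733
wrist (0.5555, -0.1075, 0.212) 215.2911220130502 289.18407835816834
```

Run:
```python
from h import *
a=cv2.imread("pics/side2.png")[140:200,315:380]; b=cv2.imread("pics/wrist2.png")[190:330,250:390]
cv2.imwrite("pics/c4.png",np.hstack([cv2.resize(a,(433,400),interpolation=cv2.INTER_CUBIC),cv2.resize(b,(367,400),interpolation=cv2.INTER_CUBIC)]))
```

```text
(no output)
```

View pics/c4.png

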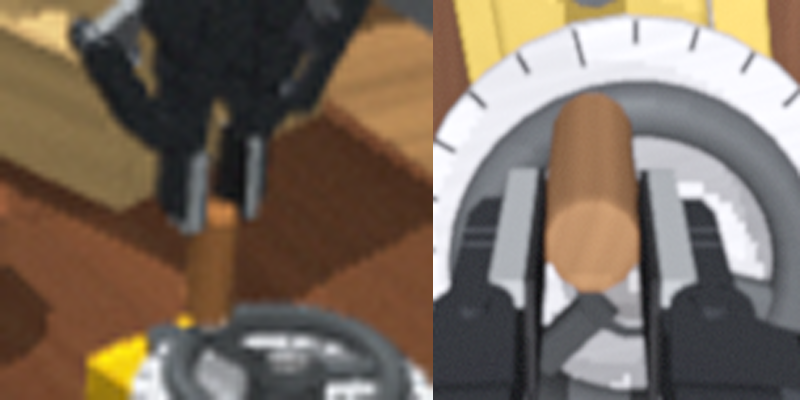

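The pads straddle the handle, but they hold only its upper part. I'll reopen a little, go 9 mm lower and close again.

Call:
move_arm(moves=[[0,0,0,0,0,0,0.035],[0,0,0,0,0,0,0.035],[0,0,0,0,0,0.005,0.035],[0,0,0,0,0,0.009,0.035],[0,0,0,0,0,0.009,0.035],[0,0,0,0,0,0.009,0.01],[0,0,0,0,0,0.009,0.01],[0,0,0,0,0,0.009,0.01],[0,0,0,0,0,0.009,0.01],[0,0,0,0,0,0.009,0.01]], grip_force=30)

```text
clock: 3.7
position: [0.546, -0.0621, 0.2199]
ee_rot: [1.0, -0.0, 0.0, 0.0]
ft_force: [0.1, -1.0, -1.5]
grip_width: 0.22
```

Run:
```python
# offsets (tool x,y) for a circle about (.5555,-.1075), clockwise from the present handle angle
import numpy as np
r=.045; C=np.array([.5555,-.1075]); a0=np.arctan2(.0446,-.0098)
P0=C+r*np.array([np.cos(a0),np.sin(a0)]); print(np.degrees(a0),P0)
for d in range(0,361,6):
    a=a0-np.radians(d); q=C+r*np.array([np.cos(a),np.sin(a)])-P0
    print(d,[round(q[0],4),round(-q[1],4)],end=' ')
```

```text
102.39271347694604 [ 0.5458425  -0.06354852]
0 [np.float64(0.0), np.float64(-0.0)] 6 [np.float64(0.0046), np.float64(-0.0008)] 12 [np.float64(0.0093), np.float64(-0.001)] 18 [np.float64(0.0141), np.float64(-0.0008)] 24 [np.float64(0.0187), np.float64(-0.0001)] 30 [np.float64(0.0233), np.float64(0.0011)] 36 [np.float64(0.0277), np.float64(0.0027)] 42 [np.float64(0.0319), np.float64(0.0048)] 48 [np.float64(0.0359), np.float64(0.0074)] 54 [np.float64(0.0395), np.float64(0.0103)] 60 [np.float64(0.0429), np.float64(0.0136)] 66 [np.float64(0.0459), np.float64(0.0173)] 72 [np.float64(0.0485), np.float64(0.0212)] 78 [np.float64(0.0506), np.float64(0.0254)] 84 [np.float64(0.0524), np.float64(0.0298)] 90 [np.float64(0.0536), np.float64(0.0343)] 96 [np.float64(0.0544), np.float64(0.0389)] 102 [np.float64(0.0547), np.float64(0.0436)] 108 [np.float64(0.0544), np.float64(0.0483)] 114 [np.float64(0.0537), np.float64(0.053)] 120 [np.float64(0.0525), np.float64(0.0576)] 126 [np.float64(0.0509), np.float64(0.062)] 132 [np.float64(0.0488), np.float64(0.0662)] 138 [np.float64(0.0462), np.float64(0.0702)
[... 974 characters left out ...]
 np.float64(0.0536)] 276 [np.float64(-0.0351), np.float64(0.049)] 282 [np.float64(-0.0353), np.float64(0.0443)] 288 [np.float64(-0.0351), np.float64(0.0396)] 294 [np.float64(-0.0344), np.float64(0.0349)] 300 [np.float64(-0.0332), np.float64(0.0303)] 306 [np.float64(-0.0316), np.float64(0.0259)] 312 [np.float64(-0.0295), np.float64(0.0217)] 318 [np.float64(-0.0269), np.float64(0.0178)] 324 [np.float64(-0.024), np.float64(0.0141)] 330 [np.float64(-0.0207), np.float64(0.0107)] 336 [np.float64(-0.017), np.float64(0.0077)] 342 [np.float64(-0.0131), np.float64(0.0051)] 348 [np.float64(-0.0089), np.float64(0.003)] 354 [np.float64(-0.0045), np.float64(0.0013)] 360 [np.float64(0.0), np.float64(-0.0)]
```

Call:
move_arm(moves=[[0,0,0,0.0046,-0.0008,0,0.01],[0,0,0,0.0093,-0.001,0,0.01],[0,0,0,0.0141,-0.0008,0,0.01],[0,0,0,0.0187,-0.0001,0,0.01],[0,0,0,0.0233,0.0011,0,0.01],[0,0,0,0.0277,0.0027,0,0.01],[0,0,0,0.0319,0.0048,0,0.01],[0,0,0,0.0359,0.0074,0,0.01],[0,0,0,0.0395,0.0103,0,0.01],[0,0,0,0.0429,0.0136,0,0.01]])

```text
clock: 4.7
position: [0.5902, -0.0747, 0.2202]
ee_rot: [1.0, 0.001, 0.001, -0.001]
ft_force: [3.1, 5.5, 0.4]
grip_width: 0.22
```

Call:
move_arm(moves=[[0,0,0,0.003,0.0037,0,0.01],[0,0,0,0.0056,0.0076,0,0.01],[0,0,0,0.0077,0.0118,0,0.01],[0,0,0,0.0095,0.0162,0,0.01],[0,0,0,0.0107,0.0207,0,0.01],[0,0,0,0.0107,0.0207,0,0.01],[0,0,0,0.0107,0.0207,0,0.01]])

```text
clock: 5.4
position: [0.6017, -0.097, 0.2204]
ee_rot: [1.0, -0.0, 0.002, 0.0]
ft_force: [7.7, 0.9, -1.9]
grip_width: 0.214
```

```bash
python3 snap.py 3 side scene wrist
python3 - <<'E'
from h import *
import json
o=manip.get_obs();print(o["clock"],o["position"],o["ft_force"],o["torque"])
s0=cv2.imread("pics/side1.png")[195:290,305:400]; s=cv2.imread("pics/side3.png")[195:290,305:400]
f=lambda a:cv2.resize(a,(395,395),interpolation=cv2.INTER_CUBIC)
cv2.imwrite("pics/c5.png",np.hstack([f(s0),f(s)]))
E
```

```text
[ 0.60167082 -0.09699269  0.22039086]
5.55 [ 0.60165068 -0.09692912  0.22037994] [ 8.29972615  1.06033995 -0.99026084] [ 0.24584854 -1.84493018 -0.02601028]
```

View pics/c5.png

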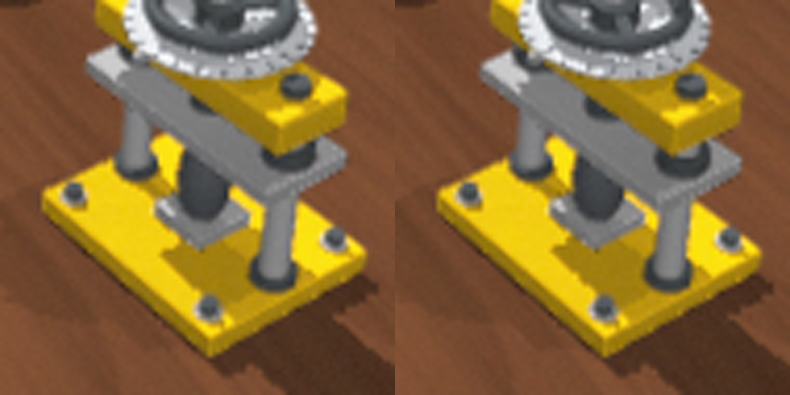

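Run:
```python
from h import *
import json
from scipy.optimize import least_squares
P=np.array([[.5460,-.0621],[.5902,-.0747],[.60165,-.0970]])
print(least_squares(lambda c:np.r_[np.hypot(*(P-c[:2]).T)-.045],[.557,-.106]).x)
C=np.array([.5572,-.1063])
s=json.load(open("pics/side1.json"))
px=lambda u,v:(u/4.158+305,v/4.158+195)
def W(C,yaw,x,y,z):
    c,t=np.cos(yaw),np.sin(yaw); return [C[0]+c*x-t*y,C[1]+t*x+c*y,z]
y=np.radians(8.8)
for nm,(x,yy),z,q in [("base near top",(-75,-95),.02,(210,342)),("base left top",(-75,95),.02,(43,195)),("base right top",(75,-95),.02,(366,258)),("cross near top? ",(None,None),0,0)]:
    if x is None: continue
    print(nm,np.array(proj(s,W(C,y,x/1000,yy/1000,z))),px(*q))
for h in (.101,.106,.112):
    for x,yy in [(-37.5,-95),(37.5,-95),(-37.5,95)]:
        print(h,x,yy,[(np.array(proj(s,W(C,y,x/1000,yy/1000,h+k)))-[305,195])*4.158 for k in (0,.014)])
g=lambda t:cv2.cvtColor(cv2.imread(t),cv2.COLOR_BGR2GRAY).astype(np.float32)
a,b=g("pics/side1.png"),g("pics/side3.png")
for (y0,y1,x0,x1) in [(236,248,352,375),(238,246,340,366)]:
    print(cv2.phaseCorrelate(a[y0:y1,x0:x1].copy(),b[y0:y1,x0:x1].copy()))
```

```text
[ 0.5574854  -0.10560671]
base near top [354.58934613 274.9337463 ] (355.5050505050505, 277.25108225108227)
base left top [313.77480387 239.52423718] (315.34151034151034, 241.8975468975469)
base right top [392.49606513 253.78640886] (393.023088023088, 257.04906204906206)
0.101 -37.5 -95 [array([258.15935679, 217.50440365]), array([260.06244156, 200.85879596])]
0.101 37.5 -95 [array([339.74220317, 175.02465791]), array([342.15755943, 158.66928975])]
0.101 -37.5 95 [array([79.26619765, 79.36515473]), array([79.78783957, 63.59808793])]
0.106 -37.5 -95 [array([258.83582432, 211.58758203]), array([260.7489321 , 194.85430668])]
0.106 37.5 -95 [array([340.60090601, 169.21002866]), array([343.02853054, 152.77158704])]
0.106 -37.5 95 [array([79.45171363, 73.75777795]), array([79.97580778, 57.91659001])]
0.112 -37.5 -95 [array([259.65227949, 204.44633815]), array([261.57751975, 187.60694433])]
0.112 37.5 -95 [array([341.63709645, 162.19355814]), array([344.07956668, 145.65459017])]
0.112 -37.5 95 [array([79.67548208, 66.99418765]), array([80.20254183, 51.06336237])]
((-0.417156099021609, 0.8469080095007859), 0.9947109073400497)
((0.3446559367611908, 0.7358960270924562), 1.0670987276567354)
```

Side pixels put the plate near the top of its range at the start (gap about 20 mm), so another 90° is safe. I'll re-centre the circle on the handle positions measured so far, since the radial force showed it about 2 mm off.

```bash
cat > circ.py <<'E'
import numpy as np,sys
# circ.py cx cy  cmdx cmdy  angle_start step n
cx,cy,px,py,a,s=map(float,sys.argv[1:7])
print([[0,0,0,round(cx+.045*np.cos(t)-px,4),round(-(cy+.045*np.sin(t)-py),4),0,.01] for t in np.radians(a+s*np.arange(int(sys.argv[7])))])
E
sed -i 's/round(/float(round(/; s/-px,4)/-px,4))/; s/round(-(/float(round(-(/; s/-py),4)/-py),4))/' circ.py
python3 circ.py .5575 -.1058 .5999 -.0958 6 -6 10
```

```text
[[0, 0, 0, 0.0024, 0.0053, 0, 0.01], [0, 0, 0, 0.0026, 0.01, 0, 0.01], [0, 0, 0, 0.0024, 0.0147, 0, 0.01], [0, 0, 0, 0.0016, 0.0194, 0, 0.01], [0, 0, 0, 0.0004, 0.0239, 0, 0.01], [0, 0, 0, -0.0013, 0.0283, 0, 0.01], [0, 0, 0, -0.0034, 0.0325, 0, 0.01], [0, 0, 0, -0.006, 0.0365, 0, 0.01], [0, 0, 0, -0.009, 0.0401, 0, 0.01], [0, 0, 0, -0.0123, 0.0434, 0, 0.01]]
```

Call:
move_arm(moves=[[0,0,0,0.0024,0.0053,0,0.01],[0,0,0,0.0026,0.01,0,0.01],[0,0,0,0.0024,0.0147,0,0.01],[0,0,0,0.0016,0.0194,0,0.01],[0,0,0,0.0004,0.0239,0,0.01],[0,0,0,-0.0013,0.0283,0,0.01],[0,0,0,-0.0034,0.0325,0,0.01],[0,0,0,-0.006,0.0365,0,0.01],[0,0,0,-0.009,0.0401,0,0.01],[0,0,0,-0.0123,0.0434,0,0.01]])

```text
clock: 6.55
position: [0.5869, -0.1401, 0.22]
ee_rot: [1.0, -0.0, -0.0, 0.0]
ft_force: [2.5, 0.4, 0.8]
grip_width: 0.217
```

```bash
python3 circ.py .5575 -.1058 .5876 -.1392 -54 -6 6
```

```text
[[0, 0, 0, -0.0036, 0.003, 0, 0.01], [0, 0, 0, -0.0076, 0.0056, 0, 0.01], [0, 0, 0, -0.0118, 0.0077, 0, 0.01], [0, 0, 0, -0.0162, 0.0094, 0, 0.01], [0, 0, 0, -0.0207, 0.0106, 0, 0.01], [0, 0, 0, -0.0254, 0.0114, 0, 0.01]]
```

Call:
move_arm(moves=[[0,0,0,-0.0036,0.003,0,0.01],[0,0,0,-0.0076,0.0056,0,0.01],[0,0,0,-0.0118,0.0077,0,0.01],[0,0,0,-0.0162,0.0094,0,0.01],[0,0,0,-0.0207,0.0106,0,0.01],[0,0,0,-0.0254,0.0114,0,0.01]])

```text
clock: 7.15
position: [0.5615, -0.1508, 0.2198]
ee_rot: [1.0, 0.0, -0.0, -0.0]
ft_force: [1.8, 2.1, 0.3]
grip_width: 0.223
```

```bash
python3 snap.py 4 side scene wrist
python3 - <<'E'
from h import *
from scipy.optimize import least_squares
P=np.array([[.5460,-.0621],[.5902,-.0747],[.60165,-.0970],[.5869,-.1401],manip.get_obs()["position"][:2]])
r=least_squares(lambda c:np.hypot(*(P-c[:2]).T)-c[2],[.557,-.106,.045]);print(r.x,r.fun*1000)
g=lambda t:cv2.cvtColor(cv2.imread(t),cv2.COLOR_BGR2GRAY).astype(np.float32)
a=g("pics/side1.png")
for k in (3,4):
  b=g(f"pics/side{k}.png")
  # template match plate edge patch, subpixel by upsampling
  T=cv2.resize(a[236:247,345:372],None,fx=8,fy=8,interpolation=cv2.INTER_CUBIC); S=cv2.resize(b[230:262,340:377],None,fx=8,fy=8,interpolation=cv2.INTER_CUBIC)
  m=cv2.minMaxLoc(cv2.matchTemplate(S,T,cv2.TM_CCOEFF_NORMED)); print(k,m[1],m[3][0]/8-5,m[3][1]/8-6)
f=lambda n:cv2.resize(cv2.imread(n)[195:290,305:400],(395,395),interpolation=cv2.INTER_CUBIC)
h=lambda n:cv2.resize(cv2.imread(n)[195:275,220:315],(395,333),interpolation=cv2.INTER_CUBIC)
cv2.imwrite("pics/c6.png",np.hstack([f("pics/side4.png"),np.vstack([h("pics/scene4.png"),np.zeros((62,395,3),np.uint8)])]))
o=manip.get_obs();print(o["position"],o["ft_force"])
E
```

```text
[ 0.56146755 -0.15075803  0.21980007]
[ 0.55741664 -0.10579983  0.04516104] [ 0.00548031  0.02687961 -0.06084777  0.06915732 -0.04066932]
3 0.945493757724762 -0.125 0.75
4 0.7777862548828125 -0.25 2.375
[ 0.56131798 -0.15075121  0.21978014] [-0.48713617  1.96050979  1.40405924]
```

View pics/c6.png

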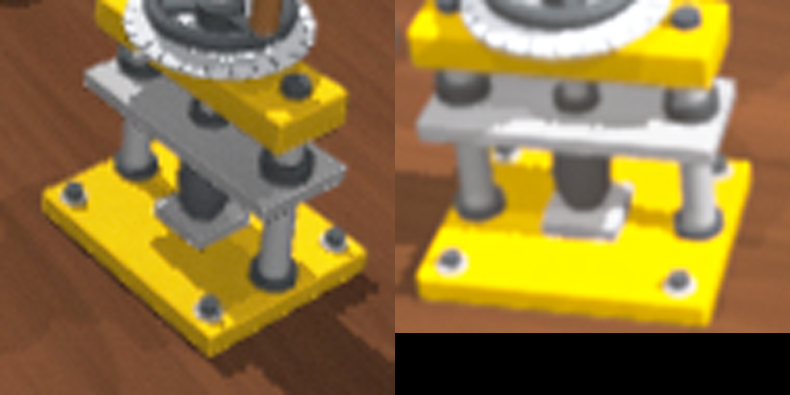

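Run:
```python
from h import *
import json
C=np.array([.5574,-.1058])
def W(x,y,z,yaw=np.radians(8.8)):
    c,t=np.cos(yaw),np.sin(yaw); return [C[0]+(c*x-t*y)/1e3,C[1]+(t*x+c*y)/1e3,z]
s=json.load(open("pics/scene4.json")); px=lambda u,v:np.array([u/4.158+220,v/4.158+195])
off=[]
for (x,y),q in [((75,-95),(22,275)),((75,95),(318,305))]:
    off.append(px(*q)-proj(s,W(x,y,.02))); 
print(off); off=np.mean(off,0)
for (x,y),q,dz in [((37.5,-95),(25,140),0),((37.5,95),(320,158),0),((37.5,-95),(28,122),.014),((37.5,95),(325,138),.014)]:
    t=px(*q)-off; hs=np.linspace(.08,.14,601); v=np.array([proj(s,W(x,y,h)) for h in hs]); print(hs[np.argmin(abs(v[:,1]-t[1]))]-dz, v[300]-t)
```

```text
[array([0.19916021, 0.3965115 ]), array([1.22748758, 0.85298386])]
0.10020000000000001 [ 0.01643558 -3.02135299]
0.1056 [ 0.35096529 -1.39563589]
0.10020000000000001 [-0.70506514  1.30765134]
0.10680000000000002 [-0.85153591  3.41436892]
```

The scene corners give a present gap of about 8–13 mm. The 20 mm limit at the start caps it at about 9 mm, so another 60° (4 mm) is safe.

```bash
python3 circ.py .5574 -.1058 .5622 -.1506 -90 -6 10;python3 circ.py .5574 -.1058 .5210 -.1323 -147 -1.5 30
```

```text
[[0, 0, 0, -0.0048, 0.0002, 0, 0.01], [0, 0, 0, -0.0095, -0.0, 0, 0.01], [0, 0, 0, -0.0142, -0.0008, 0, 0.01], [0, 0, 0, -0.0187, -0.002, 0, 0.01], [0, 0, 0, -0.0231, -0.0037, 0, 0.01], [0, 0, 0, -0.0273, -0.0058, 0, 0.01], [0, 0, 0, -0.0313, -0.0084, 0, 0.01], [0, 0, 0, -0.0349, -0.0114, 0, 0.01], [0, 0, 0, -0.0382, -0.0147, 0, 0.01], [0, 0, 0, -0.0412, -0.0183, 0, 0.01]]
[[0, 0, 0, -0.0013, -0.002, 0, 0.01], [0, 0, 0, -0.002, -0.003, 0, 0.01], [0, 0, 0, -0.0026, -0.004, 0, 0.01], [0, 0, 0, -0.0031, -0.005, 0, 0.01], [0, 0, 0, -0.0037, -0.0061, 0, 0.01], [0, 0, 0, -0.0042, -0.0071, 0, 0.01], [0, 0, 0, -0.0047, -0.0082, 0, 0.01], [0, 0, 0, -0.0052, -0.0093, 0, 0.01], [0, 0, 0, -0.0056, -0.0104, 0, 0.01], [0, 0, 0, -0.006, -0.0115, 0, 0.01], [0, 0, 0, -0.0064, -0.0126, 0, 0.01], [0, 0, 0, -0.0067, -0.0137, 0, 0.01], [0, 0, 0, -0.0071, -0.0149, 0, 0.01], [0, 0, 0, -0.0074, -0.016, 0, 0.01], [0, 0, 0, -0.0076, -0.0171, 0, 0.01], [0, 0, 0, -0.0078, -0.0183, 0, 0.01], [0, 0, 0, -0.008, -0.0195, 0, 0.01], [0, 0, 0, -0.0082, -0.0206, 0, 0.01], [0, 0, 0, -0.0084, -0.0218, 0, 0.01], [0, 0, 0, -0.0085, -0.023, 0, 0.01], [0, 0, 0, -0.0085, -0.0241, 0, 0.01], [0, 0, 0, -0.0086, -0.0253, 0, 0.01], [0, 0, 0, -0.0086, -0.0265, 0, 0.01], [0, 0, 0, -0.0086, -0.0277, 0, 0.01], [0, 0, 0, -0.0085, -0.0289, 0, 0.01], [0, 0, 0, -0.0085, -0.03, 0, 0.01], [0, 0, 0, -0.0084, -0.0312, 0, 0.01], [0, 0, 0, -0.0082, -0.0324, 0, 0.01], [0, 0, 0, -0.008, -0.0335, 0, 0.01], [0, 0, 0, -0.0078, -0.0347, 0, 0.01]]
```

Call:
move_arm(moves=[[0,0,0,-0.0048,0.0002,0,0.01],[0,0,0,-0.0095,0,0,0.01],[0,0,0,-0.0142,-0.0008,0,0.01],[0,0,0,-0.0187,-0.002,0,0.01],[0,0,0,-0.0231,-0.0037,0,0.01],[0,0,0,-0.0273,-0.0058,0,0.01],[0,0,0,-0.0313,-0.0084,0,0.01],[0,0,0,-0.0349,-0.0114,0,0.01],[0,0,0,-0.0382,-0.0147,0,0.01],[0,0,0,-0.0412,-0.0183,0,0.01]])

```text
clock: 8.3
position: [0.5212, -0.1322, 0.2198]
ee_rot: [1.0, 0.0, 0.001, -0.0]
ft_force: [8.7, 2.5, -5.4]
grip_width: 0.217
```

Call:
move_arm(moves=[[0,0,0,-0.0013,-0.002,0,0.01],[0,0,0,-0.002,-0.003,0,0.01],[0,0,0,-0.0026,-0.004,0,0.01]])

```text
clock: 8.6
position: [0.5188, -0.1285, 0.2197]
ee_rot: [1.0, 0.0, 0.001, 0.0]
ft_force: [7.8, 2.5, -4.2]
grip_width: 0.215
```

```bash
cat > st.py <<'E'
from h import *
o=[manip.get_obs()]
for i in range(2): cams.camera("side"); o.append(manip.get_obs())
C=np.array([.5574,-.1058])
for q in o:
    d=q["position"][:2]-C; a=np.arctan2(d[1],d[0]); r=np.array([np.cos(a),np.sin(a)]); t=np.array([-r[1],r[0]]); f=q["ft_force"][:2]
    print(q["clock"],"ang %.2f r %.2f Ft %.2f Fr %.2f"%(np.degrees(a),1e3*np.hypot(*d),f@t,f@r),q["position"].round(4),q["ft_force"].round(2))
E
python3 st.py
```

```text
8.6 ang -149.57 r 44.72 Ft 1.83 Fr -8.01 [ 0.5188 -0.1285  0.2197] [ 7.84  2.48 -4.24]
8.65 ang -149.81 r 44.68 Ft 1.54 Fr -8.41 [ 0.5188 -0.1283  0.2198] [ 8.04  2.89 -5.35]
8.7 ang -149.67 r 44.74 Ft 1.86 Fr -8.09 [ 0.5188 -0.1284  0.2198] [ 7.92  2.48 -5.08]
```

Call:
move_arm(moves=[[0,0,0,0.0005,-0.002,0,0.01],[0,0,0,0.0001,-0.003,0,0.01],[0,0,0,-0.0003,-0.0039,0,0.01],[0,0,0,-0.0003,-0.0039,0,0.01]])

```text
clock: 9.1
position: [0.5176, -0.1252, 0.2199]
ee_rot: [1.0, -0.0, -0.0, 0.0]
ft_force: [3.1, -0.3, -2.3]
grip_width: 0.217
```

```bash
python3 st.py
```

```text
9.1 ang -154.04 r 44.27 Ft 1.64 Fr -2.63 [ 0.5176 -0.1252  0.2199] [ 3.08 -0.33 -2.31]
9.15 ang -154.05 r 44.23 Ft 1.27 Fr -2.39 [ 0.5176 -0.1252  0.2199] [ 2.71 -0.09 -2.29]
9.2 ang -154.06 r 44.21 Ft 1.43 Fr -2.04 [ 0.5176 -0.1251  0.2199] [ 2.46 -0.4  -2.1 ]
```

Call:
move_arm(moves=[[0,0,0,-0.0005,-0.0011,0,0.01],[0,0,0,-0.001,-0.0022,0,0.01],[0,0,0,-0.001,-0.0022,0,0.01]])

```text
clock: 9.5
position: [0.5166, -0.1226, 0.2199]
ee_rot: [1.0, 0.0, -0.0, 0.0]
ft_force: [0.9, -0.4, -2.1]
grip_width: 0.216
```

Call:
move_arm(moves=[[0,0,0,-0.0004,-0.0011,0,0.01],[0,0,0,-0.0008,-0.0022,0,0.01],[0,0,0,-0.0008,-0.0022,0,0.01]])

```text
clock: 9.8
position: [0.5158, -0.1204, 0.2199]
ee_rot: [1.0, 0.0, -0.0, -0.0]
ft_force: [1.0, -0.6, -1.8]
grip_width: 0.22
```

Call:
move_arm(moves=[[0,0,0,-0.0004,-0.0011,0,0.01],[0,0,0,-0.0007,-0.0022,0,0.01],[0,0,0,-0.0007,-0.0022,0,0.01]])

```text
clock: 10.1
position: [0.5151, -0.1181, 0.2199]
ee_rot: [1.0, 0.0, -0.0, -0.0]
ft_force: [0.7, -0.7, -1.4]
grip_width: 0.222
```

```bash
python3 st.py
```

```text
10.1 ang -163.77 r 44.02 Ft 0.86 Fr -0.52 [ 0.5151 -0.1181  0.2199] [ 0.74 -0.68 -1.43]
10.15 ang -163.69 r 44.04 Ft 0.82 Fr -0.92 [ 0.5151 -0.1182  0.2199] [ 1.11 -0.52 -1.5 ]
10.2 ang -163.63 r 44.02 Ft 0.32 Fr 0.31 [ 0.5152 -0.1182  0.2199] [-0.21 -0.39  0.34]
```

Call:
move_arm(moves=[[0,0,0,-0.0003,-0.0012,0,0.01],[0,0,0,-0.0006,-0.0023,0,0.01]])

```text
clock: 10.4
position: [0.5146, -0.1161, 0.2199]
ee_rot: [1.0, -0.0, -0.0, 0.0]
ft_force: [-0.8, -1.6, -0.9]
grip_width: 0.219
```

Call:
move_arm(moves=[[0,0,0,-0.0003,-0.0012,0,0.01]])

```text
clock: 10.5
position: [0.5143, -0.1148, 0.2199]
ee_rot: [1.0, -0.0, -0.0, 0.0]
ft_force: [-0.3, -1.8, -0.8]
grip_width: 0.218
```

```bash
python3 st.py
```

```text
10.5 ang -168.19 r 44.00 Ft 1.73 Fr 0.70 [ 0.5143 -0.1148  0.2199] [-0.33 -1.84 -0.84]
10.55 ang -168.59 r 43.97 Ft 1.32 Fr 1.32 [ 0.5143 -0.1145  0.2199] [-1.03 -1.56  0.61]
10.6 ang -168.49 r 43.99 Ft 1.22 Fr -0.08 [ 0.5143 -0.1146  0.2199] [ 0.32 -1.18 -1.4 ]
```

Call:
move_arm(moves=[[0,0,0,-0.0002,-0.0012,0,0.01],[0,0,0,-0.0004,-0.0024,0,0.01]])

```text
clock: 10.8
position: [0.5139, -0.1124, 0.2199]
ee_rot: [1.0, -0.0, -0.0, 0.0]
ft_force: [-0.1, -1.1, -0.4]
grip_width: 0.221
```

Call:
move_arm(moves=[[0,0,0,-0.0002,-0.0011,0,0.01]])

```text
clock: 10.9
position: [0.5137, -0.1112, 0.2199]
ee_rot: [1.0, -0.0, -0.0, 0.0]
ft_force: [-1.1, -1.6, -0.7]
grip_width: 0.215
```

Call:
move_arm(moves=[[0,0,0,-0.0001,-0.0012,0,0.01],[0,0,0,-0.0002,-0.0024,0,0.01]])

```text
clock: 11.1
position: [0.5135, -0.1088, 0.2199]
ee_rot: [1.0, -0.0, -0.0, -0.0]
ft_force: [-1.8, -2.2, -0.3]
grip_width: 0.217
```

Call:
move_arm(moves=[[0,0,0,0,-0.0011,0,0.01]])

```text
clock: 11.2
position: [0.5135, -0.1077, 0.2199]
ee_rot: [1.0, 0.0, -0.0, -0.0]
ft_force: [-1.5, -2.3, 0.2]
grip_width: 0.219
```

Call:
move_arm(moves=[[0,0,0,-0.0002,-0.0012,0,0.01],[0,0,0,-0.0004,-0.0023,0,0.01]])

```text
clock: 11.4
position: [0.5133, -0.1053, 0.2199]
ee_rot: [1.0, 0.0, 0.0, -0.0]
ft_force: [0.1, -0.4, -1.8]
grip_width: 0.217
```

```bash
python3 st.py
```

```text
11.4 ang 179.39 r 44.09 Ft 0.44 Fr -0.14 [ 0.5133 -0.1053  0.2199] [ 0.14 -0.44 -1.82]
11.45 ang 179.05 r 44.05 Ft 0.99 Fr 0.94 [ 0.5134 -0.1051  0.2199] [-0.96 -0.97 -0.87]
11.5 ang 179.14 r 44.07 Ft 1.32 Fr 0.34 [ 0.5133 -0.1051  0.2199] [-0.36 -1.31 -1.  ]
```

Call:
move_arm(moves=[[0,0,0,0,-0.0012,0,0.01],[0,0,0,0.0001,-0.0023,0,0.01]])

```text
clock: 11.7
position: [0.5134, -0.1032, 0.2199]
ee_rot: [1.0, -0.0, 0.0, 0.0]
ft_force: [0.5, -0.9, -1.1]
grip_width: 0.218
```

```bash
python3 st.py
```

```text
11.7 ang 176.58 r 44.10 Ft 0.91 Fr -0.53 [ 0.5134 -0.1032  0.2199] [ 0.48 -0.94 -1.12]
11.75 ang 176.17 r 44.09 Ft 0.55 Fr 0.04 [ 0.5134 -0.1029  0.2199] [-0.08 -0.55 -1.39]
11.8 ang 176.25 r 44.10 Ft 0.25 Fr -0.54 [ 0.5134 -0.1029  0.2199] [ 0.52 -0.28 -1.59]
```

Call:
move_arm(moves=[[0,0,0,0.0001,-0.0012,0,0.01],[0,0,0,0.0002,-0.0023,0,0.01]])

```text
clock: 12.0
position: [0.5136, -0.1008, 0.2199]
ee_rot: [1.0, -0.0, 0.0, -0.0]
ft_force: [0.4, -2.9, -1.5]
grip_width: 0.216
```

```bash
python3 st.py
```

```text
12.0 ang 173.54 r 44.12 Ft 2.83 Fr -0.76 [ 0.5136 -0.1008  0.2199] [ 0.44 -2.9  -1.55]
12.05 ang 173.22 r 44.14 Ft 0.38 Fr 0.66 [ 0.5136 -0.1006  0.2199] [-0.7  -0.3  -0.52]
12.1 ang 173.21 r 44.14 Ft 0.55 Fr -1.07 [ 0.5136 -0.1006  0.2199] [ 1.   -0.68 -0.86]
```

Call:
move_arm(moves=[[0,0,0,0.0001,-0.0012,0,0.01],[0,0,0,0.0003,-0.0023,0,0.01]])

```text
clock: 12.3
position: [0.5138, -0.0986, 0.2199]
ee_rot: [1.0, -0.0, 0.0, 0.0]
ft_force: [0.2, -1.9, -1.1]
grip_width: 0.217
```

```bash
python3 st.py
```

```text
12.3 ang 170.60 r 44.18 Ft 1.87 Fr -0.48 [ 0.5138 -0.0986  0.2199] [ 0.17 -1.92 -1.07]
12.35 ang 170.17 r 44.19 Ft 1.34 Fr -0.55 [ 0.5139 -0.0983  0.2199] [ 0.31 -1.41 -0.75]
12.4 ang 170.25 r 44.17 Ft 1.88 Fr -0.30 [ 0.5139 -0.0983  0.2199] [-0.02 -1.91 -1.27]
```

Call:
move_arm(moves=[[0,0,0,0.0001,-0.0008,0,0.01],[0,0,0,0.0003,-0.0016,0,0.01]])

```text
clock: 12.6
position: [0.5141, -0.097, 0.2199]
ee_rot: [1.0, -0.0, 0.0, 0.0]
ft_force: [0.4, -2.0, -1.1]
grip_width: 0.217
```

```bash
python3 st.py
```

```text
12.6 ang 168.51 r 44.19 Ft 1.91 Fr -0.78 [ 0.5141 -0.097   0.2199] [ 0.38 -2.03 -1.15]
12.65 ang 168.27 r 44.19 Ft 1.34 Fr -0.73 [ 0.5141 -0.0968  0.2199] [ 0.44 -1.46 -1.22]
12.7 ang 168.26 r 44.20 Ft 0.12 Fr -0.20 [ 0.5141 -0.0968  0.2199] [ 0.17 -0.16 -1.96]
```

Call:
move_arm(moves=[[0,0,0,0.0002,-0.0011,0,0.01],[0,0,0,0.0005,-0.0022,0,0.01]])

```text
clock: 12.9
position: [0.5146, -0.0947, 0.2199]
ee_rot: [1.0, -0.0, -0.0, 0.0]
ft_force: [-0.2, -1.6, -1.0]
grip_width: 0.215
```

```bash
python3 st.py
```

```text
12.9 ang 165.53 r 44.24 Ft 1.65 Fr -0.21 [ 0.5146 -0.0947  0.2199] [-0.2  -1.65 -0.98]
12.95 ang 165.19 r 44.23 Ft 1.01 Fr 0.43 [ 0.5146 -0.0945  0.2199] [-0.68 -0.87 -1.14]
13.0 ang 165.18 r 44.22 Ft 0.70 Fr -0.42 [ 0.5147 -0.0945  0.2199] [ 0.23 -0.79 -0.97]
```

Call:
move_arm(moves=[[0,0,0,0.0003,-0.0011,0,0.01],[0,0,0,0.0006,-0.0022,0,0.01]])

```text
clock: 13.2
position: [0.5152, -0.0926, 0.2199]
ee_rot: [1.0, -0.0, -0.0, 0.0]
ft_force: [0.4, -1.6, -0.7]
grip_width: 0.218
```

```bash
python3 st.py
```

```text
13.2 ang 162.60 r 44.24 Ft 1.45 Fr -0.85 [ 0.5152 -0.0926  0.2199] [ 0.37 -1.64 -0.72]
13.25 ang 162.17 r 44.24 Ft 1.25 Fr 0.20 [ 0.5153 -0.0923  0.2199] [-0.57 -1.13 -1.74]
13.3 ang 162.26 r 44.26 Ft 1.24 Fr 0.27 [ 0.5152 -0.0923  0.2199] [-0.63 -1.1  -1.05]
```

Call:
move_arm(moves=[[0,0,0,0.0003,-0.0011,0,0.01],[0,0,0,0.0007,-0.0022,0,0.01]])

```text
clock: 13.5
position: [0.5159, -0.0904, 0.2199]
ee_rot: [1.0, -0.0, -0.0, -0.0]
ft_force: [-1.0, -1.8, -0.8]
grip_width: 0.22
```

```bash
python3 st.py
```

```text
13.5 ang 159.64 r 44.31 Ft 2.05 Fr 0.34 [ 0.5159 -0.0904  0.2199] [-1.03 -1.81 -0.77]
13.55 ang 159.19 r 44.31 Ft 0.92 Fr -0.42 [ 0.516  -0.0901  0.2199] [ 0.07 -1.01 -1.21]
13.6 ang 159.27 r 44.29 Ft 0.50 Fr -0.20 [ 0.516  -0.0901  0.2199] [ 0.01 -0.54 -0.67]
```

Call:
move_arm(moves=[[0,0,0,0.0004,-0.0011,0,0.01],[0,0,0,0.0008,-0.0021,0,0.01]])

```text
clock: 13.8
position: [0.5167, -0.0883, 0.2199]
ee_rot: [1.0, -0.0, -0.0, 0.0]
ft_force: [-0.8, -3.0, -0.6]
grip_width: 0.218
```

```bash
python3 st.py
```

```text
13.8 ang 156.74 r 44.32 Ft 3.07 Fr -0.49 [ 0.5167 -0.0883  0.2199] [-0.76 -3.02 -0.62]
13.85 ang 156.56 r 44.36 Ft 2.31 Fr 0.55 [ 0.5167 -0.0882  0.2199] [-1.43 -1.9  -0.62]
13.9 ang 156.72 r 44.32 Ft 2.13 Fr 0.45 [ 0.5167 -0.0883  0.2199] [-1.26 -1.78 -1.14]
```

Both the force (static 2.2 N) and the lag have gone up, so this is probably first contact. I'll take smaller steps.

Call:
move_arm(moves=[[0,0,0,0.0003,-0.0008,0,0.01],[0,0,0,0.0003,-0.0008,0,0.01]])

```text
clock: 14.1
position: [0.5169, -0.0877, 0.2199]
ee_rot: [1.0, -0.0, -0.0, 0.0]
ft_force: [-1.3, -3.7, -1.3]
grip_width: 0.22
```

```bash
python3 st.py
```

```text
14.1 ang 155.97 r 44.34 Ft 3.87 Fr -0.29 [ 0.5169 -0.0877  0.2199] [-1.32 -3.66 -1.31]
14.15 ang 155.96 r 44.35 Ft 2.95 Fr 0.46 [ 0.5169 -0.0877  0.2199] [-1.62 -2.51 -0.38]
14.2 ang 155.92 r 44.37 Ft 4.24 Fr 0.62 [ 0.5169 -0.0877  0.2199] [-2.3  -3.62 -0.18]
```

Run:
```python
from h import *
F=[]
for i in range(12): cams.camera("side"); o=manip.get_obs(); F.append(np.r_[o["ft_force"][:2],o["position"][:2]])
F=np.array(F); m=F.mean(0); a=np.arctan2(m[3]+.1058,m[2]-.5574); t=np.array([-np.sin(a),np.cos(a)]); f=F[:,:2]@t
print(np.degrees(a),f.mean(),f.std()/12**.5,f.round(1),o["clock"])
```

```text
155.80977257400082 4.18754795280853 0.1956021239877654 [3.1 4.6 4.6 4.9 4.2 4.2 4.1 4.3 3.7 5.2 2.8 4.7] 14.8
```

Contact is confirmed: static Ft is 4.2 N, i.e. about 18–39 N on the sinker, and it has held for more than 0.6 s. The touch angle is about 157.5°. I'll wind up counter-clockwise about 170° (10 mm plus play), then come back down to touch + 90°.

```bash
python3 circ.py .5582 -.1058 .5171 -.0871 160 6 10
python3 - <<'E'
import numpy as np
t=np.radians(214);print("next start",.5582+.045*np.cos(t),-.1058+.045*np.sin(t))
E
python3 circ.py .5582 -.1058 .5209 -.1310 220 6 10;python3 circ.py .5582 -.1058 .5680 -.1497 287 6 7
```

```text
[[0, 0, 0, -0.0012, 0.0033, 0, 0.01], [0, 0, 0, -0.0026, 0.0078, 0, 0.01], [0, 0, 0, -0.0035, 0.0124, 0, 0.01], [0, 0, 0, -0.0039, 0.0171, 0, 0.01], [0, 0, 0, -0.0038, 0.0218, 0, 0.01], [0, 0, 0, -0.0032, 0.0265, 0, 0.01], [0, 0, 0, -0.0022, 0.0311, 0, 0.01], [0, 0, 0, -0.0006, 0.0356, 0, 0.01], [0, 0, 0, 0.0014, 0.0398, 0, 0.01], [0, 0, 0, 0.0038, 0.0439, 0, 0.01]]
next start 0.5208933092350232 -0.1309636806561836
[[0, 0, 0, 0.0028, 0.0037, 0, 0.01], [0, 0, 0, 0.006, 0.0072, 0, 0.01], [0, 0, 0, 0.0096, 0.0103, 0, 0.01], [0, 0, 0, 0.0135, 0.013, 0, 0.01], [0, 0, 0, 0.0176, 0.0152, 0, 0.01], [0, 0, 0, 0.0219, 0.0171, 0, 0.01], [0, 0, 0, 0.0264, 0.0185, 0, 0.01], [0, 0, 0, 0.031, 0.0194, 0, 0.01], [0, 0, 0, 0.0357, 0.0198, 0, 0.01], [0, 0, 0, 0.0404, 0.0197, 0, 0.01]]
[[0, 0, 0, 0.0034, -0.0009, 0, 0.01], [0, 0, 0, 0.0078, -0.0025, 0, 0.01], [0, 0, 0, 0.012, -0.0045, 0, 0.01], [0, 0, 0, 0.016, -0.007, 0, 0.01], [0, 0, 0, 0.0197, -0.0099, 0, 0.01], [0, 0, 0, 0.0231, -0.0132, 0, 0.01], [0, 0, 0, 0.0261, -0.0168, 0, 0.01]]
```

Call:
move_arm(moves=[[0,0,0,-0.0012,0.0033,0,0.01],[0,0,0,-0.0026,0.0078,0,0.01],[0,0,0,-0.0035,0.0124,0,0.01],[0,0,0,-0.0039,0.0171,0,0.01],[0,0,0,-0.0038,0.0218,0,0.01],[0,0,0,-0.0032,0.0265,0,0.01],[0,0,0,-0.0022,0.0311,0,0.01],[0,0,0,-0.0006,0.0356,0,0.01],[0,0,0,0.0014,0.0398,0,0.01],[0,0,0,0.0038,0.0439,0,0.01]])

```text
clock: 15.8
position: [0.521, -0.1314, 0.2198]
ee_rot: [1.0, 0.0, -0.0, -0.0]
ft_force: [1.6, 5.8, -3.0]
grip_width: 0.213
```

Call:
move_arm(moves=[[0,0,0,0.0028,0.0037,0,0.01],[0,0,0,0.006,0.0072,0,0.01],[0,0,0,0.0096,0.0103,0,0.01],[0,0,0,0.0135,0.013,0,0.01],[0,0,0,0.0176,0.0152,0,0.01],[0,0,0,0.0219,0.0171,0,0.01],[0,0,0,0.0264,0.0185,0,0.01],[0,0,0,0.031,0.0194,0,0.01],[0,0,0,0.0357,0.0198,0,0.01],[0,0,0,0.0404,0.0197,0,0.01]])

```text
clock: 16.8
position: [0.5606, -0.1511, 0.2197]
ee_rot: [1.0, -0.0, -0.001, -0.0]
ft_force: [-3.2, 5.8, -0.2]
grip_width: 0.216
```

```bash
python3 st.py; python3 circ.py .5580 -.1058 .5613 -.1507 280 6 9
```

```text
16.8 ang -85.93 r 45.39 Ft -2.81 Fr -6.03 [ 0.5606 -0.1511  0.2197] [-3.24  5.82 -0.17]
16.85 ang -85.10 r 45.36 Ft -2.50 Fr -4.01 [ 0.5613 -0.151   0.2197] [-2.83  3.79  0.07]
16.9 ang -85.21 r 45.36 Ft 0.38 Fr -5.07 [ 0.5612 -0.151   0.2197] [-0.04  5.08 -1.54]
[[0, 0, 0, 0.0045, -0.0006, 0, 0.01], [0, 0, 0, 0.0091, -0.0016, 0, 0.01], [0, 0, 0, 0.0136, -0.0032, 0, 0.01], [0, 0, 0, 0.0178, -0.0052, 0, 0.01], [0, 0, 0, 0.0219, -0.0076, 0, 0.01], [0, 0, 0, 0.0256, -0.0104, 0, 0.01], [0, 0, 0, 0.0291, -0.0136, 0, 0.01], [0, 0, 0, 0.0322, -0.0172, 0, 0.01], [0, 0, 0, 0.0349, -0.0211, 0, 0.01]]
```

Call:
move_arm(moves=[[0,0,0,0.0045,-0.0013,0,0.01],[0,0,0,0.0091,-0.0024,0,0.01],[0,0,0,0.0136,-0.004,0,0.01],[0,0,0,0.0178,-0.006,0,0.01],[0,0,0,0.0219,-0.0084,0,0.01],[0,0,0,0.0256,-0.0112,0,0.01],[0,0,0,0.0291,-0.0144,0,0.01],[0,0,0,0.0322,-0.018,0,0.01],[0,0,0,0.0349,-0.0219,0,0.01],[0,0,0,0.0349,-0.0219,0,0.01]])

```text
clock: 17.9
position: [0.5969, -0.1285, 0.22]
ee_rot: [1.0, 0.0, 0.001, 0.0]
ft_force: [-0.8, -1.4, -0.7]
grip_width: 0.219
```

```bash
python3 st.py; python3 snap.py 5 side;python3 - <<'E'
from h import *
g=lambda t:cv2.cvtColor(cv2.imread(t),cv2.COLOR_BGR2GRAY).astype(np.float32)
a=g("pics/side4.png"); b=g("pics/side5.png")
T=cv2.resize(a[238:250,345:372],None,fx=8,fy=8,interpolation=cv2.INTER_CUBIC); S=cv2.resize(b[228:262,340:377],None,fx=8,fy=8,interpolation=cv2.INTER_CUBIC)
m=cv2.minMaxLoc(cv2.matchTemplate(S,T,cv2.TM_CCOEFF_NORMED)); print(m[1],m[3][0]/8-5,m[3][1]/8-10)
E
python3 circ.py .5580 -.1050 .5962 -.1288 322 -5 10
python3 - <<'E'
import numpy as np
t=np.radians(277);print(.5580+.045*np.cos(t),-.1050+.045*np.sin(t))
E
```

```text
17.9 ang -29.94 r 45.57 Ft -1.66 Fr 0.00 [ 0.5969 -0.1285  0.22  ] [-0.83 -1.44 -0.75]
17.95 ang -30.16 r 45.55 Ft 0.06 Fr -0.39 [ 0.5968 -0.1287  0.22  ] [-0.3   0.25 -1.55]
18.0 ang -30.16 r 45.51 Ft 0.44 Fr 0.98 [ 0.5968 -0.1287  0.2201] [ 1.07 -0.11 -0.54]
[ 0.59675123 -0.12866959  0.22005279]
0.9792460799217224 0.125 -0.25
[[0, 0, 0, -0.0027, 0.0039, 0, 0.01], [0, 0, 0, -0.0053, 0.0069, 0, 0.01], [0, 0, 0, -0.0081, 0.0096, 0, 0.01], [0, 0, 0, -0.0111, 0.0121, 0, 0.01], [0, 0, 0, -0.0144, 0.0144, 0, 0.01], [0, 0, 0, -0.0178, 0.0163, 0, 0.01], [0, 0, 0, -0.0213, 0.0179, 0, 0.01], [0, 0, 0, -0.025, 0.0192, 0, 0.01], [0, 0, 0, -0.0288, 0.0202, 0, 0.01], [0, 0, 0, -0.0327, 0.0209, 0, 0.01]]
0.5634841204532317 -0.14966457682385947
```

Call:
move_arm(moves=[[0,0,0,-0.0027,0.0039,0,0.01],[0,0,0,-0.0053,0.0069,0,0.01],[0,0,0,-0.0081,0.0096,0,0.01],[0,0,0,-0.0111,0.0121,0,0.01],[0,0,0,-0.0144,0.0144,0,0.01],[0,0,0,-0.0178,0.0163,0,0.01],[0,0,0,-0.0213,0.0179,0,0.01],[0,0,0,-0.025,0.0192,0,0.01],[0,0,0,-0.0288,0.0202,0,0.01],[0,0,0,-0.0327,0.0209,0,0.01]])

```text
clock: 19.05
position: [0.5631, -0.1502, 0.22]
ee_rot: [1.0, -0.0, 0.0, 0.0]
ft_force: [2.3, 0.1, -0.6]
grip_width: 0.218
```

```bash
python3 st.py
python3 - <<'E'
from h import *
from scipy.optimize import least_squares
p=manip.get_obs()["position"][:2]
A=[[.5460,-.0621],[.5902,-.0747],[.60165,-.0970],[.5869,-.1401],[.5613,-.1508]]
B=[[.5176,-.1251],[.5143,-.1146],[.5133,-.1051],[.5141,-.0968],[.5169,-.0877],[.5612,-.151],[.5968,-.1287],p]
for P in (B,A+B):
    P=np.array(P); r=least_squares(lambda c:np.hypot(*(P-c[:2]).T)-c[2],[.557,-.106,.045]); c=r.x
    t=np.degrees(np.arctan2(-.0883-c[1],.51655-c[0]))  # just before touch point
    print(c,(r.fun*1e3).round(2),"touch",t,"now",np.degrees(np.arctan2(*(p-c[:2])[::-1])),"target",t+90-360)
E
python3 circ.py .5580 -.1054 .5635 -.1497 272 -4 6
```

```text
19.05 ang -82.66 r 44.73 Ft 2.28 Fr 0.17 [ 0.5631 -0.1502  0.22  ] [ 2.29  0.13 -0.6 ]
19.1 ang -83.48 r 44.79 Ft 0.44 Fr -0.73 [ 0.5625 -0.1503  0.2199] [ 0.35  0.77 -0.73]
19.15 ang -83.19 r 44.74 Ft 0.08 Fr 0.72 [ 0.5627 -0.1502  0.22  ] [ 0.16 -0.7  -0.11]
[ 0.55820796 -0.1057525   0.04496425] [ 0.02 -0.17 -0.05  0.04  0.12  0.38 -0.07 -0.27] touch 157.2688733839723 now -84.22695191671589 target -112.7311266160277
[ 0.55802679 -0.10582587  0.04487545] [ 0.47 -0.11 -0.37 -0.06  0.22 -0.09 -0.28 -0.14 -0.03  0.07  0.41  0.14
 -0.23] touch 157.09367748122142 now -83.98613208578912 target -112.90632251877858
[[0, 0, 0, -0.0039, 0.0007, 0, 0.01], [0, 0, 0, -0.0071, 0.0007, 0, 0.01], [0, 0, 0, -0.0102, 0.0005, 0, 0.01], [0, 0, 0, -0.0133, 0.0, 0, 0.01], [0, 0, 0, -0.0164, -0.0006, 0, 0.01], [0, 0, 0, -0.0194, -0.0015, 0, 0.01]]
```

Call:
move_arm(moves=[[0,0,0,-0.0037,0.0005,0,0.01],[0,0,0,-0.0084,0.0004,0,0.01],[0,0,0,-0.0131,-0.0002,0,0.01],[0,0,0,-0.0177,-0.0014,0,0.01],[0,0,0,-0.0218,-0.0029,0,0.01],[0,0,0,-0.0218,-0.0029,0,0.01],[0,0,0,-0.0218,-0.0029,0,0.01]])

```text
clock: 19.85
position: [0.5413, -0.1472, 0.2199]
ee_rot: [1.0, 0.0, -0.0, -0.0]
ft_force: [-0.1, -0.1, -1.1]
grip_width: 0.222
```

```bash
python3 st.py
```

```text
19.85 ang -111.31 r 44.39 Ft -0.04 Fr 0.09 [ 0.5413 -0.1472  0.2199] [-0.07 -0.07 -1.13]
19.9 ang -111.10 r 44.36 Ft 0.24 Fr 0.15 [ 0.5414 -0.1472  0.2199] [ 0.17 -0.22 -1.16]
19.95 ang -111.01 r 44.39 Ft -0.96 Fr 0.93 [ 0.5415 -0.1472  0.2199] [-1.23 -0.52  0.74]
```

Call:
move_arm(moves=[[0,0,0,0,0,0,0.025],[0,0,0,0,0,0,0.045],[0,0,0,0,0,0,0.06],[0,0,0,0,0,0,0.06],[0,0,0,0,0,-0.04,0.06],[0,0,0,0,0,-0.08,0.06],[0,0,0,0,0,-0.12,0.06],[0,0,0,0.01,0.03,-0.13,0.06],[0,0,0,0.02,0.05,-0.13,0.06],[0,0,0,0.02,0.05,-0.13,0.06]])

```text
clock: 20.95
position: [0.5618, -0.2003, 0.3495]
ee_rot: [1.0, -0.002, -0.0, 0.001]
ft_force: [0.1, -0.1, -0.0]
grip_width: 0.703
```

```bash
python3 snap.py 6 wrist side
python3 - <<'E'
from h import *
import json
p=json.load(open("pics/wrist6.json")); im=cv2.imread("pics/wrist6.png"); hsv=cv2.cvtColor(im,cv2.COLOR_BGR2HSV)
u0,v0=proj(p,(.541,-.1475,.265)); print(u0,v0)
o=cv2.inRange(hsv,(5,95,100),(18,255,255)); M=np.zeros_like(o); cv2.circle(M,(int(u0),int(v0)),20,255,-1); o&=M
c=max(cv2.findContours(o,cv2.RETR_EXTERNAL,cv2.CHAIN_APPROX_NONE)[0],key=cv2.contourArea)
(u,v),r=cv2.minEnclosingCircle(c); X=onz(p,u,v,.265); print(u,v,r,X)
for C in [(.5555,-.1075),(.5574,-.1058)]: print(np.degrees(np.arctan2(X[1]-C[1],X[0]-C[0])),np.hypot(X[1]-C[1],X[0]-C[0]))
u,v=map(int,proj(p,(.5555,-.1075,.2))); a=im[max(0,v-100):v+100,u-110:u+110]; cv2.imwrite("pics/c7.png",cv2.resize(a,None,fx=3,fy=3,interpolation=cv2.INTER_CUBIC))
E
```

```text
[ 0.56176529 -0.20026493  0.34950644]
286.56534771032966 136.41474461089126
287.0737609863281 136.8524627685547 13.76431655883789 [ 0.54140132 -0.14784947  0.265     ]
-109.26014541480258 0.04274169251471858
-110.83046188448589 0.04499017064145215
```

View pics/c7.png

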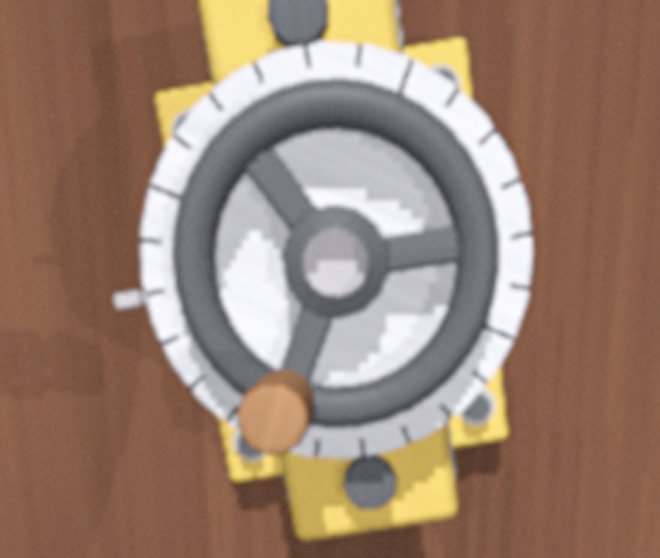

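The wheel is released, with the handle at about -112° by both the long ticks and the hand position. That matches the touch angle plus 90°, and the robot is clear of everything.

```bash
python3 -c "
from workcell import manip
print(manip.get_obs()['ft_force']); print(manip.hand_in())"
```

```text
[ 0.47683663  0.48336314 -0.57238881]
the job is handed in; nothing more can be done
None
```

The plate should now stand about 6 mm above the sinker with the play taken up downward. The job is handed in at about 21 s of the 72 s allowed. The 6 mm comes from wheel angles; I did not measure the gap itself.

- **Touch:** I wound the wheel about 308° clockwise, in 3° steps near the end. The steady force at the handle rose from about 0.9 N to 4.2 N, which is roughly 18–39 N on the sinker. That is over the 5 N needed and under the 50 N that marks it. Contact began at a wheel angle of about 157°.
- **Setting:** I wound up about 172°, which is about 10 mm of lift after the play. I then came back down about 82° and stopped on the downward turn at -112.0°, against a target of -112.7°, or about 0.05 mm high. I opened the fingers and lifted clear; the final force reading was only noise.

**Last checks:**
- **Wheel angle:** After letting go, the dial's long ticks averaged about -113°, but individually ran from -109° to -117°. The handle in the picture gave -109° to -111°, depending on which estimate of the wheel's axis I used. The largest disagreement with the target is under 4°, about 0.25 mm, inside the 0.5 mm allowed.
- **Plate height:** The camera readings were too coarse to confirm it. At the top of the wind-up they suggested about 8.7 mm where the wheel angle gave 10.2 mm; both are over the required 7 mm.
- **Not checked:** I did not check afterwards that the sinker is still upright or that the spares, crucible and pan had not moved. The arm never went near the spares, crucible or pan.

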